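Count six grinding balls into the pocket board

TASK

Fill the blue counting board by its red knob, without touching the balls: tip the knob end up well past level so the white balls roll over the pockets until all six pockets hold a ball (rock it again if one stays empty), then tip it all the way back down so the three spare balls return to the white channel at the knob end, and let go. Move it smoothly enough that no ball leaves the board, and leave the other things on the bench where they are.

Things in the scene. Friction and masses are not known exactly. Their poses are not given: they have to be found in the camera images.
- stand: fixed aluminium stand, base plate 120 x 126 x 8 mm, two uprights 112 mm high that carry the counting board; origin at the centre of its underside on the bench; its x axis points from the knob end of the board to its far end, y along the hinge, z up. A tall incubator stands behind and to the right of it: swing round with the arm drawn in
- board (a joint): tilt of the counting board on the stand, rad. 0 = at rest on its lower stop, knob end down, sloping 0.436 rad; 0.436 = level; 0.96 = upper stop, knob end 0.524 rad above level. A stiff friction hinge (about 2.5 N up or down at the knob): it stays where it is left
- board_mid (a point): point on the hinge axis midway between the uprights, 100 mm above the bench; axes of the board: x towards its far end, y along the hinge, z out of its face. Blue tray open on top, 164 mm (x) by 86 mm; face at z = 12, rim top at z = 36 mm; white channel at x -78 to -10, pockets, plain run-out at x 50 to 78 mm; ribs 13 mm high part 3 lanes. Balls roll over filled pockets above about 0.4 rad of slope
- knob (a point): centre of the red knob, a barrel 24 mm in diameter, 28 mm long, axis parallel to the hinge, on an 8 mm rod; at x = -130, z = +4 mm in the board's axes; 36 mm gap to the board's end wall; 49 mm above the bench at rest, 168 mm at the upper stop. Its flat ends can be pinched from above; it turns between the fingers as the board tilts
- pocket_0 (a point): where the centre of a ball lies when seated in this pocket (row near the channel, right lane seen from the knob): 9.5 mm below the board's face; pocket 22 mm wide, 19.5 mm deep
- pocket_1 (a point): where the centre of a ball lies when seated in this pocket (row near the channel, middle lane seen from the knob): 9.5 mm below the board's face; pocket 22 mm wide, 19.5 mm deep
- pocket_2 (a point): where the centre of a ball lies when seated in this pocket (row near the channel, left lane seen from the knob): 9.5 mm below the board's face; pocket 22 mm wide, 19.5 mm deep
- pocket_3 (a point): where the centre of a ball lies when seated in this pocket (row far from the channel, right lane seen from the knob): 9.5 mm below the board's face; pocket 22 mm wide, 19.5 mm deep
- pocket_4 (a point): where the centre of a ball lies when seated in this pocket (row far from the channel, middle lane seen from the knob): 9.5 mm below the board's face; pocket 22 mm wide, 19.5 mm deep
- pocket_5 (a point): where the centre of a ball lies when seated in this pocket (row far from the channel, left lane seen from the knob): 9.5 mm below the board's face; pocket 22 mm wide, 19.5 mm deep
- ball_0: white ceramic grinding ball, 20 mm in diameter, about 25 g; origin at its centre; starts in the channel; all nine are alike
- ball_1: white ceramic grinding ball, 20 mm in diameter, about 25 g; origin at its centre; starts in the channel; all nine are alike
- ball_2: white ceramic grinding ball, 20 mm in diameter, about 25 g; origin at its centre; starts in the channel; all nine are alike
- ball_3: white ceramic grinding ball, 20 mm in diameter, about 25 g; origin at its centre; starts in the channel; all nine are alike
- ball_4: white ceramic grinding ball, 20 mm in diameter, about 25 g; origin at its centre; starts in the channel; all nine are alike
- ball_5: white ceramic grinding ball, 20 mm in diameter, about 25 g; origin at its centre; starts in the channel; all nine are alike
- ball_6: white ceramic grinding ball, 20 mm in diameter, about 25 g; origin at its centre; starts in the channel; all nine are alike
- ball_7: white ceramic grinding ball, 20 mm in diameter, about 25 g; origin at its centre; starts in the channel; all nine are alike
- ball_8: white ceramic grinding ball, 20 mm in diameter, about 25 g; origin at its centre; starts in the channel; all nine are alike
- petri_0: small clear culture dish with red content, 59 mm across, 15 mm high; a bystander, origin under its centre
- specimen_cup_0: specimen cup with orange lid, 65 mm across, 68 mm high; a bystander, origin under its centre
- oil_bottle: small brown bottle with black cap, 26 mm across, 61 mm high; a bystander, origin under its centre
- the_hand_tally: white hand tally counter, 76x56x20 mm; a bystander, origin under its centre

How it is judged:
By the outcome, as a careful person would: the job done as asked, in the order asked, and still so for the second after the job is handed in, with the robot touching nothing.
It also fails if it takes over 54 s, if anything falls off the work surface, if the arm or the gripper's body presses on something with over 40 N, if the wrist force passes 120 N, or if a joint passes its speed limit or range.

ROBOT

A 6-joint arm with a two-finger parallel gripper is mounted at the origin on a cart in front of the work surface, level with it; the furniture and walls round the work are solid. World frame = base frame: x ahead of the robot, y to its left, z up, the work surface at z = 0. Lengths are in m, angles in rad, forces in N, time in s.
With the tool pointing down it reaches from about 0.325 to 0.75 m from the base axis. Payload 7.6 kg.
Tool frame: the origin (TCP) lies on the centre line of the jaws, within the pads' length; the fingertips stand 25 mm ahead of it and the grasp point (between the pads) lies 6 mm ahead of it; z points along the fingers, y is the direction in which the jaws open and shut (so a half turn about z gives the same grasp; the last joint's range is limited). The gripper opens to 85 mm and grips with 20 to 120 N. Pads are 22 mm wide; open, the fingers measure 114 mm over their backs; the gripper's body (76 mm by 85 mm) begins 54 mm behind the grasp point. The pads swing forward as they close: fully open they stand 13 mm farther back than shut.
Start: joints at [-1.376, 0.052, 1.401, -0, 1.689, -0.07], TCP at [0.137, -0.507, 0.223] pointing down, gripper open.
Joint ranges: [-2.9, 2.9], [-0.91, 2.17], [0.12, 2.37], [-1.06, 4.2], [0.26, 2.73], [-2.93, 2.93]. Speed limits (rad/s): [2.57, 2.57, 3.01, 3.14, 3.14, 3.14].

INTERFACE

Orientations are given as a rotation vector (axis times angle).
In Python, from workcell import robot gives the robot as it stands. The module is installed in compiled form; this text tells all that it offers.
- The arm moves only by the tool jog_arm, never from a script. Its argument "series" is a list of rows, each a list of 3 entries, a list of its own where there are three numbers: the shift along the tool's x, y, z in cm, then the turn about the tool's z in rad, then the opening, from 0 (shut) to 1 (fully open). In form: [[[x, y, z], roll, jaw], ...]. A call has 1 to 10 rows; each row is the pose to reach, as a shift and turn from the pose commanded when the call began, along the tool's axes at that moment; what a row does not reach only later rows make up. A row lasts 1/12 s, in which the tool goes at most 41.7 mm and 7.16 degrees, less where a joint would pass 70% of its speed; a pose out of reach is approached as far as the arm can. A call with a gripper value outside its range is refused whole. The fingers move at their own pace and stop on an object; the grip force is fixed at half the most. Time passes only in rows, so rows that repeat a pose let the fingers close. It gives the time, the measured TCP pose, the force and the opening at its end, in the units of the state.
- robot.read_state(): the state, without advancing time (a new reading comes with each control period).
- robot.camera(name): name is "side" or "top"; returns a dict with "img" (420x560x3 uint8, blue, green, red), "fx", "fy", "cx", "cy" (pixels), "rvec" (rotation vector, rad) and "tvec" (3), from world to camera coordinates, as OpenCV has them. Camera axes: x right, y down, z forward; pixel columns grow to the right and rows downward; lengths in m; the calibration is good to about 2 mm. A picture is of the moment at which its call begins. There is no depth.
- robot.sign_off(): hands the job in, once; it reports no verdict.
The state is a dict: "clock": time; "joint_pos": joint angles; "dq": joint speeds; "effort": joint torques, N m; "tool_pos": TCP position; "tcp_rot": TCP orientation; "wrist_force": force on the tool from outside, world axes, zero at the start; "moment": the same for the moment, N m; "finger_gap": opening from 0.0 (shut) to 1.0 (fully open).
Only numpy, scipy, OpenCV 4.12 (cv2) and the standard library are available. Lean on these libraries where they do the work, as an engineer would, in place of code of your own. Each camera call takes 0.05 s, during which the arm holds its last target. There are 200 camera calls.

## Working session

There is one attempt and no reset: what is moved stays moved. The work goes in short steps, Python scripts to look and compute and a tool call to move; the robot and the scene stay as the last step left them, time stands still between calls to the robot, and variables do not carry over. Pictures are saved under pics/ and viewed, about 8 in all and at most 12, crops included, and the job is handed in when it is done.

Besides the shell and the picture viewer there is one more tool, called after "Emit:" as name(argument=value, ...) on one line, values as JSON. jog_arm: Moves the arm, as the interface text tells. Its arguments: {"type":"object","properties":{"series":{"type":"array","items":{"type":"array"}}},"required":["series"]}

```bash
mkdir -p pics; python3 - <<'E'
from workcell import robot
import cv2
print(robot.read_state())
for n in("top","side"):
    c=robot.camera(n); cv2.imwrite(f"pics/{n}0.png",c["img"]); print(n,c["fx"],c["fy"],c["cx"],c["cy"],c["rvec"],c["tvec"])
E
```

```text
{'clock': 0.0, 'joint_pos': array([-1.37631588e+00,  5.28520276e-02,  1.40174392e+00,  2.47851913e-05,
        1.68858904e+00, -7.02651821e-02]), 'dq': array([ 0.00163634,  0.00175982,  0.00206732, -0.00057759, -0.00054337,
       -0.00123268]), 'effort': array([ 3.01192798e-03, -3.81660569e+01, -3.60188949e+01,  8.87623423e-05,
        6.06042726e-03, -4.37639898e-06]), 'tool_pos': array([ 0.13735885, -0.50638464,  0.22175476]), 'tcp_rot': array([-3.11253098e+00, -4.14442571e-01,  1.16594158e-04]), 'wrist_force': array([ 0.44138038, -0.10986512, -0.24525576]), 'moment': array([-0.02417646,  0.03067573, -0.04827617]), 'finger_gap': 1.0006203726448184}
top 500.0621744281064 500.0621744281064 277.19744564664666 213.17776304857986 [ 2.09505072 -2.14747904  0.20275197] [0.13641134 0.56596181 1.23378702]
side 418.52964548947824 418.52964548947824 286.0659817741795 203.49521432584177 [ 0.24744718 -2.60736935  1.60306687] [0.5433221  0.10973393 1.14893974]
```

View pics/top0.png

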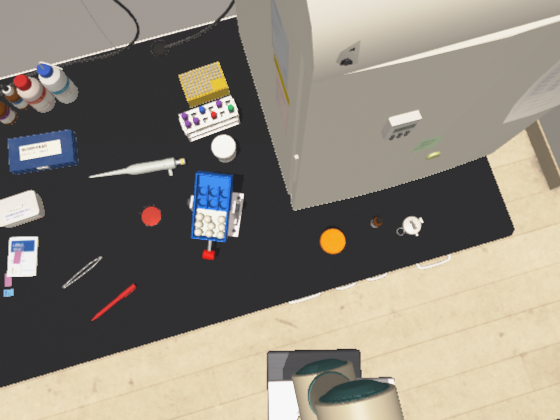

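View pics/side0.png

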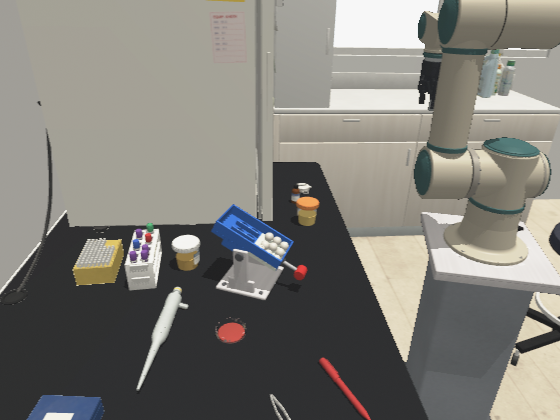

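The top view shows the board around (212,205), with the knob at (209,255). The side view puts the knob at (300,272). Next I'll zoom in for the corners.

```bash
python3 - <<'E'
import cv2,numpy as np
a=cv2.imread("pics/top0.png")[160:270,170:260]; b=cv2.imread("pics/side0.png")[200:300,205:315]
a=cv2.resize(a,None,fx=4.5,fy=4.5,interpolation=cv2.INTER_CUBIC);b=cv2.resize(b,None,fx=3.5,fy=3.5,interpolation=cv2.INTER_CUBIC)
o=np.zeros((500,800,3),np.uint8);o[:a.shape[0],:a.shape[1]]=a;o[:b.shape[0],410:410+b.shape[1]]=b
cv2.imwrite("pics/crop.png",o)
for n,(r0,r1,c0,c1) in {"top":(240,270,190,225),"side":(255,290,285,315)}.items():
    i=cv2.imread(f"pics/{n}0.png").astype(int);m=(i[...,2]>110)&(i[...,1]<70)&(i[...,0]<70)
    q=np.argwhere(m[r0:r1,c0:c1]);print(n,len(q),(q.mean(0)+[r0,c0])[::-1], q.min(0)+[r0,c0],q.max(0)+[r0,c0])
E
```

```text
top 106 [207.96226415 254.62264151] [249 202] [259 214]
side 122 [300.22131148 272.55737705] [265 294] [279 307]
```

View pics/crop.png

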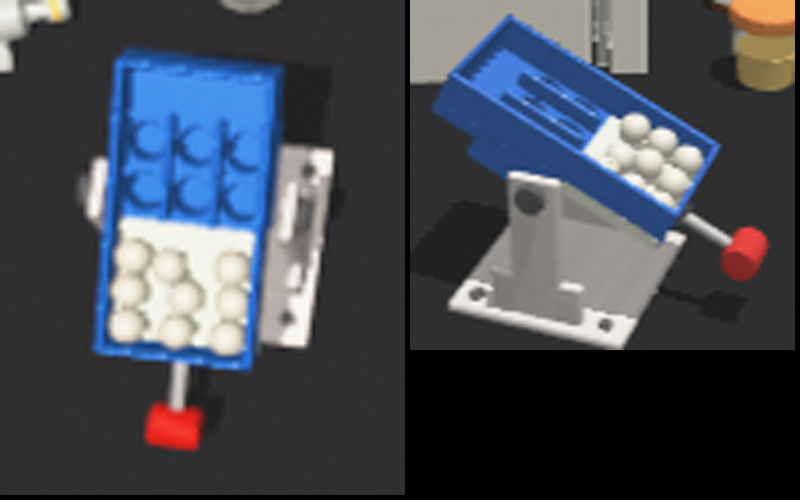

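```bash
cat > h.py <<'E'
import cv2,numpy as np
from scipy.spatial.transform import Rotation as R
from workcell import robot
D=dict(np.load('cams.npz')) if __import__('os').path.exists('cams.npz') else {}
def K(c): return np.array([[c["fx"],0,c["cx"]],[0,c["fy"],c["cy"]],[0,0,1]])
def proj(c,P): return cv2.projectPoints(np.asarray(P,float).reshape(-1,3),np.array(c["rvec"],float),np.array(c["tvec"],float),K(c),None)[0][:,0]
def world(p,tilt,P):  # p=x,y,yaw ; P board axes in m
    s=0.436-tilt; P=np.asarray(P,float).reshape(-1,3)
    Q=R.from_euler('y',-s).apply(P)+[0,0,.1]
    return R.from_euler('z',p[2]).apply(Q)+[p[0],p[1],0]
E
python3 - <<'E'
from h import *
from scipy.optimize import least_squares
t,s=robot.camera("top"),robot.camera("side")
kn=[-.130,0,.004]; FL,FR,NR,NL=[.082,.043,.036],[.082,-.043,.036],[-.082,-.043,.036],[-.082,.043,.036]
Pt=[kn,FL,FR,NR,NL]; ut=np.array([[208,254.6]]+[[170+x/4.5,160+y/4.5] for x,y in((122,58),(282,70),(250,364),(97,350))])
Ps=[kn,FL,FR,NR]; us=np.array([[300.2,272.5]]+[[205+(x-410)/3.5,200+y/3.5] for x,y in((452,75),(510,17),(718,147))])
f=lambda p:np.r_[(proj(t,world(p,0,Pt))-ut).ravel(),(proj(s,world(p,0,Ps))-us).ravel()]
best=min((least_squares(f,[.4,.2,y],loss='soft_l1') for y in(0,1.5,3,-1.5)),key=lambda r:r.cost)
print(best.x,best.cost,np.round(best.fun,1)); p=best.x; np.save('p.npy',p)
for a in (0,.436,.7,.96): print(a,world(p,a,kn).round(4))
st=robot.read_state(); M=R.from_rotvec(st['tcp_rot']).as_matrix(); print(M.round(3),st['tool_pos'])
# items on bench: base and cup positions
def ground(c,u,z):
    Rm=R.from_rotvec(np.array(c['rvec']).ravel()).as_matrix(); d=Rm.T@np.linalg.inv(K(c))@[*u,1]; o=-Rm.T@np.array(c['tvec']).ravel()
    return (o+d*(z-o[2])/d[2]).round(3)
for n,u,z in(('cup',(333,241),.068),('bottle',(376,222),.06),('tally?',(412,226),.02),('incub corner bench',(297,208),.0),('incub left top',(238,0),.4),('petri',(151,216),.015)): print(n,ground(t,u,z))
E
```

```text
[0.58657956 0.28031808 6.12637767] 6.82546530199404 [ 0.9 -0.5 -1.  -0.7 -0.9  1.2 -0.2  1.2 -0.7 -0.2 -0.1 -0.7 -0.8 -1.7
  0.1 -2.1  1.  -1.3]
0 [[0.4685 0.299  0.0487]]
0.436 [[0.4582 0.3006 0.104 ]]
0.7 [[0.4637 0.2998 0.1378]]
0.96 [[0.4774 0.2976 0.1685]]
[[ 0.965  0.262 -0.   ]
 [ 0.262 -0.965  0.001]
 [ 0.    -0.001 -1.   ]] [ 0.13738599 -0.50651838  0.22210027]
cup [ 0.492 -0.016  0.068]
bottle [ 0.539 -0.129  0.06 ]
tally? [ 0.533 -0.231  0.02 ]
incub corner bench [0.592 0.069 0.   ]
incub left top [0.947 0.192 0.4  ]
petri [0.577 0.457 0.015]
```

Emit:
jog_arm(series=[[[17.6, -21.8, 0], 0.422, 0.7], [[17.6, -21.8, 0], 0.422, 0.7], [[17.6, -21.8, 0], 0.422, 0.7], [[17.6, -21.8, 0], 0.422, 0.7], [[17.6, -21.8, 0], 0.422, 0.7], [[17.6, -21.8, 0], 0.422, 0.7], [[17.6, -21.8, 0], 0.422, 0.7], [[34.8, -43.1, 0], 0.422, 0.7], [[34.8, -43.1, 0], 0.422, 0.7], [[34.8, -43.1, 0], 0.422, 0.7]])

```text
clock: 1.03
tool_pos: [0.3007, -0.1341, 0.2227]
tcp_rot: [3.131, -0.248, 0.001]
wrist_force: [1.9, 0.5, 0.1]
finger_gap: 0.7
```

Emit:
jog_arm(series=[[[3.8, -14.2, 0], 0, 0.7], [[3.8, -14.2, 0], 0, 0.7], [[3.8, -14.2, 0], 0, 0.7], [[1.7, -34.1, 0], 0, 0.7], [[1.7, -34.1, 0], 0, 0.7], [[1.7, -34.1, 0], 0, 0.7], [[1.7, -34.1, 0], 0, 0.7], [[1.7, -34.1, 0], 0, 0.7], [[9.8, -45.4, 3], 0, 0.7], [[9.8, -45.4, 3], 0, 0.7]])

```text
clock: 1.87
tool_pos: [0.4241, 0.2498, 0.2065]
tcp_rot: [-3.131, 0.242, -0.003]
wrist_force: [0.5, -0.4, 1.6]
finger_gap: 0.702
```

Emit:
jog_arm(series=[[[3.2, -5.0, 0], 0, 0.7], [[3.2, -5.0, 4], 0, 0.7], [[3.2, -5.0, 8], 0, 0.7], [[3.2, -5.0, 8], 0, 0.7], [[3.2, -5.0, 8], 0, 0.7], [[3.2, -5.0, 8], 0, 0.7]])

```text
clock: 2.37
tool_pos: [0.4639, 0.2914, 0.1285]
tcp_rot: [-3.131, 0.247, -0.003]
wrist_force: [0.4, 0.1, 0.8]
finger_gap: 0.706
```

```bash
cat > look.py <<'E'
from h import *
import sys
n=sys.argv[1]; t=robot.camera("top");s=robot.camera("side")
a=cv2.resize(t["img"][150:270,160:260],None,fx=4,fy=4,interpolation=cv2.INTER_CUBIC)
b=cv2.resize(s["img"][180:310,200:330],None,fx=3,fy=3,interpolation=cv2.INTER_CUBIC)
o=np.zeros((480,800,3),np.uint8);o[:480,:400]=a;o[:390,405:795]=b;cv2.imwrite(f"pics/{n}.png",o)
st=robot.read_state();p=np.load('p.npy');M=R.from_rotvec(st['tcp_rot']).as_matrix()
print(st['clock'],st['tool_pos'].round(4),st['wrist_force'].round(1),st['finger_gap'])
g=st['tool_pos']+M[:,2]*.006
print('grasp - knob(rest) in tool axes cm',(M.T@(world(p,0,[-.13,0,.004])[0]-g)*100).round(2))
E
python3 look.py l1
```

```text
2.4667 [0.4645 0.2917 0.1298] [0.1 0.1 0.5] 0.700777531016992
grasp - knob(rest) in tool axes cm [ 0.24 -0.76  7.51]
```

View pics/l1.png

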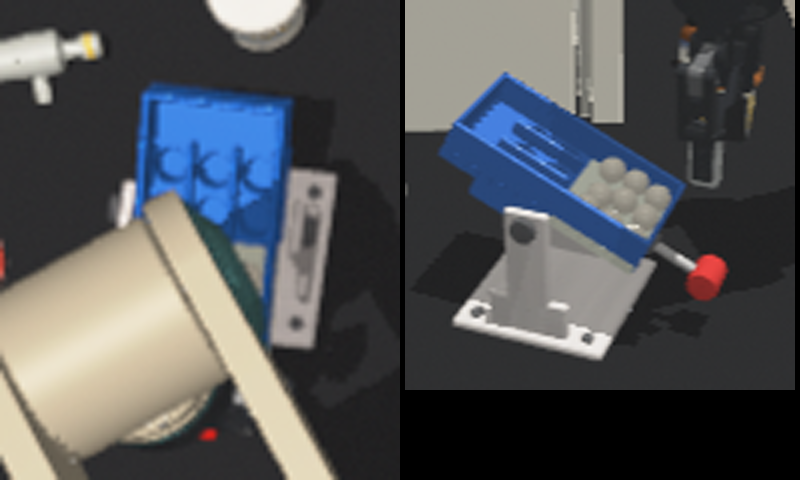

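The gripper is above the knob, and the side view shows the fingertips at about (705,180) and the knob at (705,278). Now I'll lower and pinch.

Emit:
jog_arm(series=[[[0.2, -0.9, 1], 0, 0.7], [[0.2, -0.9, 3], 0, 0.7], [[0.2, -0.9, 5], 0, 0.7], [[0.2, -0.9, 6.5], 0, 0.7], [[0.2, -0.9, 7.2], 0, 0.7], [[0.2, -0.9, 7.2], 0, 0.7], [[0.2, -0.9, 7.2], 0, 0.5], [[0.2, -0.9, 7.2], 0, 0.4], [[0.2, -0.9, 7.2], 0, 0.4], [[0.2, -0.9, 7.2], 0, 0.4]])

```text
clock: 3.3
tool_pos: [0.4673, 0.3002, 0.0553]
tcp_rot: [-3.131, 0.247, -0.003]
wrist_force: [-0.4, 1.0, -0.2]
finger_gap: 0.402
```

Emit:
jog_arm(series=[[[0, 0, 0], 0, 0.36], [[0, 0, 0], 0, 0.33], [[0, 0, 0], 0, 0.3], [[0, 0, 0], 0, 0.25], [[0, 0, 0], 0, 0.1], [[0, 0, 0], 0, 0], [[0, 0, 0], 0, 0]])

```text
clock: 3.88
tool_pos: [0.4667, 0.2999, 0.0541]
tcp_rot: [3.132, -0.247, -0.0]
wrist_force: [0.3, 0.6, 0.9]
finger_gap: 0.001
```

```bash
python3 look.py l2
```

```text
3.9833 [0.4667 0.2999 0.054 ] [0.4 0.2 0.2] -0.0012222956538430567
grasp - knob(rest) in tool axes cm [ 0.2   0.06 -0.07]
```

View pics/l2.png

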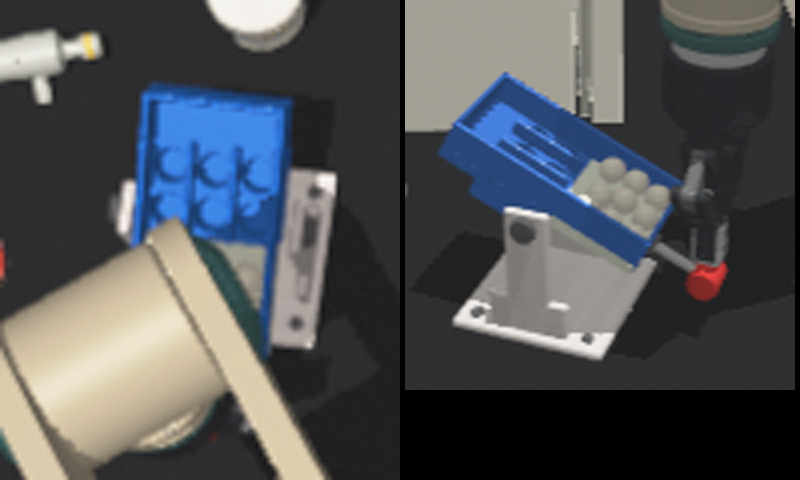

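```bash
python3 - <<'E'
from h import *
t,s=robot.camera("top"),robot.camera("side");p=np.load('p.npy')
Pm=lambda c:K(c)@np.c_[R.from_rotvec(np.array(c['rvec']).ravel()).as_matrix(),np.array(c['tvec']).ravel()]
for c in(t,s):
    Rm=R.from_rotvec(np.array(c['rvec']).ravel()).as_matrix();print('cam pos',-Rm.T@np.array(c['tvec']).ravel())
tri=lambda a,b:(lambda X:(X[:3]/X[3]).ravel().round(4))(cv2.triangulatePoints(Pm(t),Pm(s),np.array(a,float).reshape(2,1),np.array(b,float).reshape(2,1)))
print('knob tri',tri((208,254.6),(300.2,272.5)))
img=s["img"][230:290,280:330].astype(int)
m=(img[...,2]>110)&(img[...,1]<70)&(img[...,0]<70);q=np.argwhere(m);print('knob side now',len(q),(q.mean(0)+[230,280])[::-1],q.min(0)+[230,280],q.max(0)+[230,280])
T=robot.read_state()['tool_pos'];pts=[T+[0,0,z] for z in(.04,0,-.006,-.025)]
print('tool in side',proj(s,pts).round(1)); print('knob fit side',proj(s,world(p,0,[-.13,0,.004])))
im=cv2.resize(s["img"][200:300,250:350],None,fx=6,fy=6,interpolation=cv2.INTER_CUBIC)
for u in proj(s,pts): cv2.circle(im,tuple(int(v) for v in (u-[250,200])*6+3),4,(0,255,0),1)
cv2.imwrite("pics/z.png",im)
E
```

```text
cam pos [0.32525185 0.12544424 1.3189489 ]
cam pos [0.3802422  1.05651439 0.60538928]
knob tri [0.4676 0.3013 0.0484]
knob side now 113 [300.04424779 273.17699115] [268 294] [279 306]
tool in side [[301.7 255.1]
 [301.  270.2]
 [300.9 272.4]
 [300.5 279.3]]
knob fit side [[300.13491896 271.77255067]]
```

View pics/z.png

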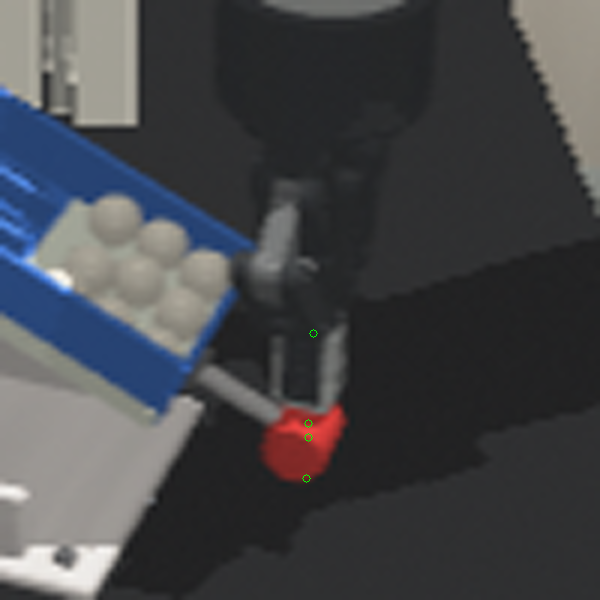

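The jaws shut on nothing, and the fingertips show at about (305,403) in the crop, over or behind the knob. They look about 30 mm higher (or further behind) than the state says, so I'll check that against the joint readings.

```bash
python3 - <<'E'
from h import *
st=robot.read_state();q=st['joint_pos'];T=st['tool_pos'];s=robot.camera('side')
print(q.round(4),T.round(4),R.from_rotvec(st['tcp_rot']).as_matrix().round(3).tolist())
for q1,P in((-1.37632,[.13739,-.5065]),(q[0],T)):
    print('lateral', -np.sin(q1)*P[0]+np.cos(q1)*P[1],'radial',np.cos(q1)*P[0]+np.sin(q1)*P[1])
# hypotheses for visible tip pixels, l1 (open .7) expected 300,242 ; now 301,267
M=R.from_rotvec(st['tcp_rot']).as_matrix()
T1=np.array([.4645,.2917,.1298])
for dy,dz in((0,0),(-.02,0),(-.04,0),(-.06,0),(0,.02),(0,.03)):
    d=np.array([0,dy,dz]);print(dy,dz,'open near finger',proj(s,T1+d-M[:,1]*.03+[0,0,-.019]).round(1),'far',proj(s,T1+d+M[:,1]*.03+[0,0,-.019]).round(1),'shut',proj(s,T+d+[0,0,-.025]).round(1))
E
```

```text
[ 5.0470e-01  2.5580e-01  1.5193e+00 -1.0000e-04  1.3666e+00  2.2327e+00] [0.4667 0.3    0.0541] [[0.988, -0.157, 0.0], [-0.157, -0.988, -0.0], [0.0, 0.0, -1.0]]
lateral 0.03691753888752747 radial 0.5235029679213746
lateral 0.03688230107070706 radial 0.5535569973457394
0 0 open near finger [[299.4 253.9]] far [[307.5 239.8]] shut [[300.5 279.3]]
-0.02 0 open near finger [[300.8 248.8]] far [[308.6 235.3]] shut [[301.8 274. ]]
-0.04 0 open near finger [[302.1 243.9]] far [[309.7 230.9]] shut [[303.  268.9]]
-0.06 0 open near finger [[303.3 239.2]] far [[310.7 226.6]] shut [[304.2 264. ]]
0 0.02 open near finger [[299.8 245.9]] far [[307.9 232.1]] shut [[300.9 272. ]]
0 0.03 open near finger [[300.  241.8]] far [[308.1 228.2]] shut [[301.1 268.3]]
```

Both tip pixels (l1: 300,242; now: 301,267) fit a gripper 30 mm higher than reported, so the jaws closed just above the knob. I'll reopen and go about 24 mm deeper while watching the force.

Emit:
jog_arm(series=[[[0.1, 0, -1.0], 0, 0], [[0.1, 0, -1.5], 0, 0.3], [[0.1, 0, -1.5], 0, 0.7], [[0.1, 0, -1.5], 0, 0.7], [[0.1, 0, -1.5], 0, 0.7], [[0.1, 0, -1.5], 0, 0.7], [[0.1, 0, -0.5], 0, 0.7], [[0.1, 0, 0.0], 0, 0.7], [[0.1, 0, 0.4], 0, 0.7], [[0.1, 0, 0.4], 0, 0.7]])

```text
clock: 4.97
tool_pos: [0.4668, 0.2993, 0.0482]
tcp_rot: [3.13, -0.247, -0.004]
wrist_force: [0.0, -0.5, 0.5]
finger_gap: 0.699
```

Emit:
jog_arm(series=[[[0, 0, 0.5], 0, 0.7], [[0, 0, 1], 0, 0.7], [[0, 0, 1.5], 0, 0.7], [[0, 0, 2], 0, 0.7], [[0, 0, 2], 0, 0.7]])

```text
clock: 5.38
tool_pos: [0.467, 0.2994, 0.0286]
tcp_rot: [3.131, -0.247, -0.003]
wrist_force: [0.5, 0.3, -0.7]
finger_gap: 0.699
```

```bash
python3 look.py l3
```

```text
5.4833 [0.4675 0.2997 0.0298] [-0.2 -0.2  0.2] 0.7015151221780906
grasp - knob(rest) in tool axes cm [ 0.11  0.06 -2.5 ]
```

View pics/l3.png

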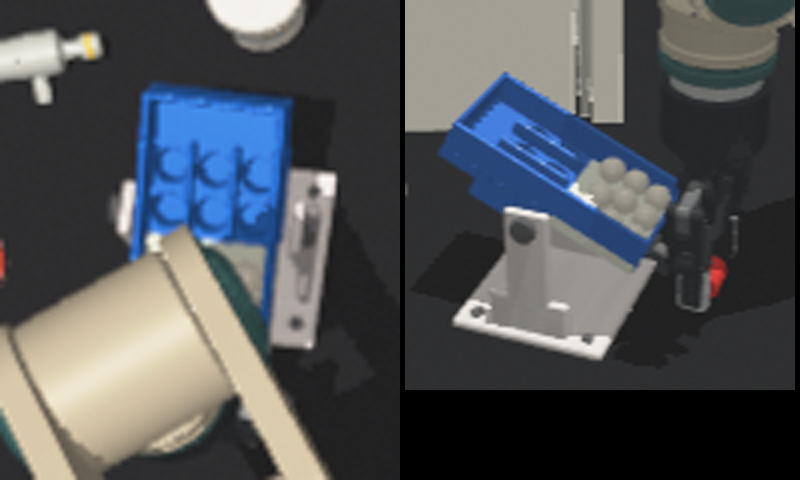

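The finger now stands in front of the knob (finger at 692,250–310, knob at 710,278). Closing.

Emit:
jog_arm(series=[[[-0.2, 0, 0], 0, 0.5], [[-0.2, 0, 0], 0, 0.4], [[-0.2, 0, 0], 0, 0.35], [[-0.2, 0, 0], 0, 0.3], [[-0.2, 0, 0], 0, 0.2], [[-0.2, 0, 0], 0, 0], [[-0.2, 0, 0], 0, 0]])

```text
clock: 6.07
tool_pos: [0.4661, 0.3025, 0.0311]
tcp_rot: [-3.127, 0.244, -0.003]
wrist_force: [0.4, 11.0, -0.8]
finger_gap: 0.309
```

Gripped at a gap of 0.31. Next I'll lift along the knob's arc to about level, easing the sideways strain as it goes.

Emit:
jog_arm(series=[[[0, -0.1, -0.2], 0, 0], [[-0.24, -0.2, -0.6], 0, 0], [[-0.45, -0.25, -1.22], 0, 0], [[-0.63, -0.25, -1.85], 0, 0], [[-0.78, -0.25, -2.48], 0, 0], [[-0.9, -0.25, -3.12], 0, 0], [[-0.98, -0.25, -3.77], 0, 0], [[-1.03, -0.25, -4.3], 0, 0], [[-1.05, -0.25, -4.7], 0, 0], [[-1.05, -0.25, -5.06], 0, 0]])

```text
clock: 6.9
tool_pos: [0.4574, 0.3038, 0.0808]
tcp_rot: [-3.131, 0.247, -0.006]
wrist_force: [12.8, 0.4, -7.6]
finger_gap: 0.312
```

Emit:
jog_arm(series=[[[0.1, 0, -0.3], 0, 0], [[0.2, 0, -0.7], 0, 0], [[0.32, 0, -1.1], 0, 0], [[0.38, 0, -1.5], 0, 0], [[0.44, 0, -1.94], 0, 0], [[0.5, 0, -2.3], 0, 0], [[0.57, 0, -2.7], 0, 0], [[0.66, 0, -3.1], 0, 0], [[0.75, 0, -3.5], 0, 0], [[0.85, 0, -3.85], 0, 0]])

```text
clock: 7.73
tool_pos: [0.4652, 0.3026, 0.1194]
tcp_rot: [-3.132, 0.248, -0.004]
wrist_force: [8.5, 2.0, -9.7]
finger_gap: 0.315
```

Emit:
jog_arm(series=[[[0.1, 0, -0.3], 0, 0], [[0.2, 0, -0.6], 0, 0], [[0.32, 0, -0.9], 0, 0], [[0.44, 0, -1.2], 0, 0], [[0.57, 0, -1.5], 0, 0], [[0.72, 0, -1.8], 0, 0], [[0.88, 0, -2.1], 0, 0], [[1.03, 0, -2.4], 0, 0], [[1.03, 0, -2.4], 0, 0], [[1.03, 0, -2.4], 0, 0]])

```text
clock: 8.57
tool_pos: [0.4756, 0.3011, 0.1435]
tcp_rot: [-3.131, 0.248, -0.005]
wrist_force: [8.9, 2.6, -7.1]
finger_gap: 0.312
```

```bash
python3 look.py l4
```

```text
8.6667 [0.4755 0.3011 0.1435] [ 7.7  2.5 -8.1] 0.3116937622620331
grasp - knob(rest) in tool axes cm [-0.69  0.32  8.87]
```

View pics/l4.png

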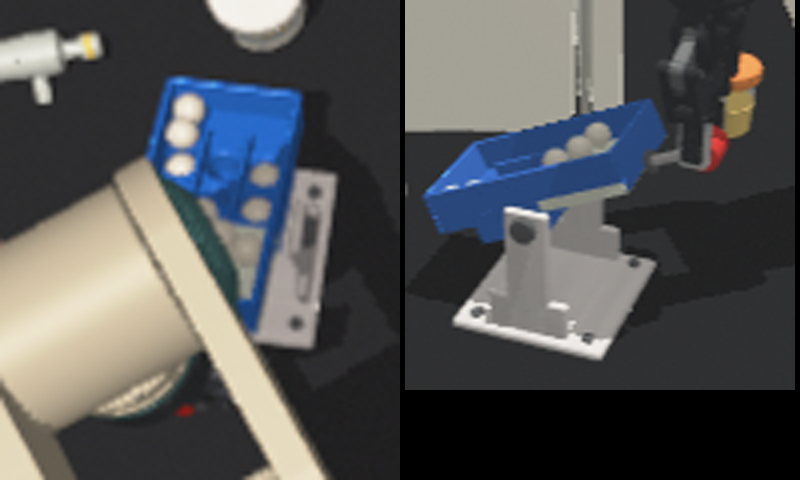

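```bash
python3 - <<'E'
from h import *
s=robot.camera('side');p=np.load('p.npy')
for a in(.6,.7,.8,.9,.96): print(a,proj(s,world(p,a,[[.082,.043,.036],[-.082,-.043,.036],[-.082,.043,.036]])).round(1).tolist(), world(p,a,[-.13,0,.004]).round(4))
print('meas FL 207.3,244; NR 283.3,214.3')
for n in('top','side'):
    cv2.imwrite(f'pics/n_{n}.png',robot.camera(n)['img'])
E
```

```text
0.6 [[206.0, 235.4], [288.6, 220.1], [275.2, 239.1]] [[0.4605 0.3002 0.1252]]
0.7 [[205.5, 238.6], [286.4, 216.8], [272.9, 235.6]] [[0.4637 0.2998 0.1378]]
0.8 [[205.4, 242.0], [284.0, 213.7], [270.2, 232.3]] [[0.468  0.2991 0.15  ]]
0.9 [[205.7, 245.4], [281.2, 210.8], [267.2, 229.1]] [[0.4735 0.2982 0.1618]]
0.96 [[206.0, 247.5], [279.5, 209.2], [265.3, 227.4]] [[0.4774 0.2976 0.1685]]
meas FL 207.3,244; NR 283.3,214.3
```

Tilt is about 0.82, just short of the 0.4 rad needed for balls to pass filled pockets. Three are waiting, so I'll tip further, to about 0.93, and hold.

Emit:
jog_arm(series=[[[0.2, 0, -0.2], 0, 0], [[0.35, 0, -0.4], 0, 0], [[0.5, 0, -0.6], 0, 0], [[0.6, 0, -0.8], 0, 0], [[0.7, 0, -1.0], 0, 0], [[0.8, 0, -1.2], 0, 0], [[0.85, 0, -1.3], 0, 0], [[0.85, 0, -1.3], 0, 0], [[0.85, 0, -1.3], 0, 0], [[0.85, 0, -1.3], 0, 0]])

```text
clock: 9.65
tool_pos: [0.4821, 0.3, 0.1536]
tcp_rot: [3.131, -0.246, -0.004]
wrist_force: [6.7, 5.9, -19.1]
finger_gap: 0.311
```

Emit:
jog_arm(series=[[[0, 0, 0], 0, 0], [[0, 0, 0], 0, 0], [[0, 0, 0], 0, 0], [[0, 0, 0], 0, 0], [[0, 0, 0], 0, 0], [[0, 0, 0], 0, 0]])

```text
clock: 10.15
tool_pos: [0.4822, 0.3, 0.1536]
tcp_rot: [3.131, -0.246, -0.004]
wrist_force: [7.3, 6.2, -18.5]
finger_gap: 0.304
```

```bash
python3 look.py l5
```

```text
10.25 [0.4821 0.3    0.1536] [  7.    5.8 -19.6] 0.30908997455746723
grasp - knob(rest) in tool axes cm [-1.3  0.3  9.9]
```

View pics/l5.png

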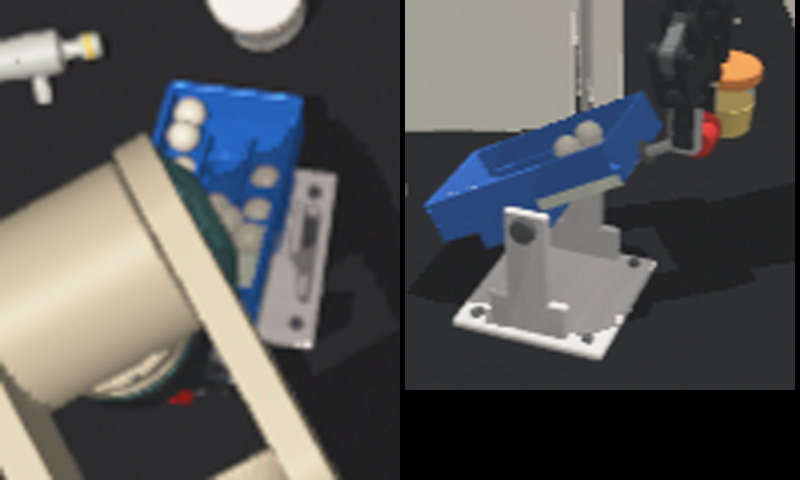

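The board is at its upper stop, and left and right lanes look filled. The middle far pocket (222,165) is empty, and two balls are wedged abreast in the channel (side view: 567,148 and 590,132). I'll rock it back past level to free them, then up again.

Emit:
jog_arm(series=[[[-0.2, 0, 0.6], 0, 0], [[-0.5, 0, 1.3], 0, 0], [[-0.95, 0, 2.1], 0, 0], [[-1.3, 0, 3.1], 0, 0], [[-1.6, 0, 4.1], 0, 0], [[-1.8, 0, 5.1], 0, 0], [[-1.9, 0, 6.1], 0, 0], [[-1.94, 0, 7.1], 0, 0], [[-1.9, 0, 8.1], 0, 0], [[-1.8, 0, 8.9], 0, 0]])

```text
clock: 11.08
tool_pos: [0.4629, 0.303, 0.0681]
tcp_rot: [3.131, -0.245, -0.005]
wrist_force: [-13.9, 0.1, 5.7]
finger_gap: 0.306
```

Emit:
jog_arm(series=[[[0.1, 0, 0.5], 0, 0], [[0.2, 0, 0.8], 0, 0], [[0.2, 0, 0.8], 0, 0], [[0.2, 0, 0.8], 0, 0], [[0.2, 0, 0.8], 0, 0], [[0.2, 0, 0.8], 0, 0], [[0.2, 0, 0.8], 0, 0], [[0.2, 0, 0.8], 0, 0]])

```text
clock: 11.75
tool_pos: [0.4643, 0.3028, 0.0592]
tcp_rot: [3.131, -0.244, -0.008]
wrist_force: [-12.3, 0.4, -0.3]
finger_gap: 0.307
```

Emit:
jog_arm(series=[[[-0.1, 0, -0.6], 0, 0], [[-0.23, 0, -1.5], 0, 0], [[-0.25, 0, -2.5], 0, 0], [[-0.25, 0, -3.5], 0, 0], [[-0.15, 0, -4.4], 0, 0], [[0, 0, -5.2], 0, 0], [[0.15, 0, -6.0], 0, 0], [[0.35, 0, -6.8], 0, 0], [[0.6, 0, -7.6], 0, 0], [[0.85, 0, -8.3], 0, 0]])

```text
clock: 12.58
tool_pos: [0.4781, 0.3006, 0.1435]
tcp_rot: [-3.13, 0.249, -0.011]
wrist_force: [18.2, 4.3, -15.8]
finger_gap: 0.308
```

Emit:
jog_arm(series=[[[0.15, 0, -0.4], 0, 0], [[0.35, 0, -0.8], 0, 0], [[0.55, 0, -1.1], 0, 0], [[0.65, 0, -1.3], 0, 0], [[0.7, 0, -1.4], 0, 0], [[0.7, 0, -1.4], 0, 0], [[0.7, 0, -1.4], 0, 0], [[0.7, 0, -1.4], 0, 0], [[0.7, 0, -1.4], 0, 0], [[0.7, 0, -1.4], 0, 0]])

```text
clock: 13.42
tool_pos: [0.4831, 0.2998, 0.1542]
tcp_rot: [3.132, -0.248, 0.001]
wrist_force: [10.3, 6.6, -21.5]
finger_gap: 0.307
```

```bash
cat > num.py <<'E'
from h import *
import sys
tilt=float(sys.argv[1]);p=np.load('p.npy');t=robot.camera("top");s=robot.camera("side");st=robot.read_state()
cv2.imwrite(f"pics/nt{st['clock']:.2f}.png",t["img"]);cv2.imwrite(f"pics/ns{st['clock']:.2f}.png",s["img"])
print(st['clock'],st['tool_pos'].round(4),st['wrist_force'].round(1))
for k,(x,y) in enumerate((x,y) for x in(.006,.032) for y in(-.0265,0,.0265)):
    u=proj(t,world(p,tilt,[x,y,.0055]))[0];v=np.median(t["img"][int(u[1])-2:int(u[1])+4,int(u[0])-2:int(u[0])+4].reshape(-1,3),0)
    print('pocket',k,u.round(0),v,'BALL' if v[2]>110 and v[2]>v[0]*.8 else '-')
E
python3 num.py .95; python3 look.py l6
```

```text
13.5167 [0.483  0.2998 0.1542] [ 11.7   6.4 -21.2]
pocket 0 [225. 203.] [132.  133.5 138. ] BALL
pocket 1 [214. 201.] [120.5  92.   74.5] -
pocket 2 [204. 200.] [170.  200.5 216.5] BALL
pocket 3 [226. 195.] [131.5 127.5 130. ] BALL
pocket 4 [216. 194.] [133.  72.  30.] -
pocket 5 [206. 192.] [74.  75.  49.5] -
13.6167 [0.483  0.2998 0.1542] [ 12.8   6.7 -23.1] 0.30786856126912177
grasp - knob(rest) in tool axes cm [-1.43  0.31  9.94]
```

View pics/l6.png

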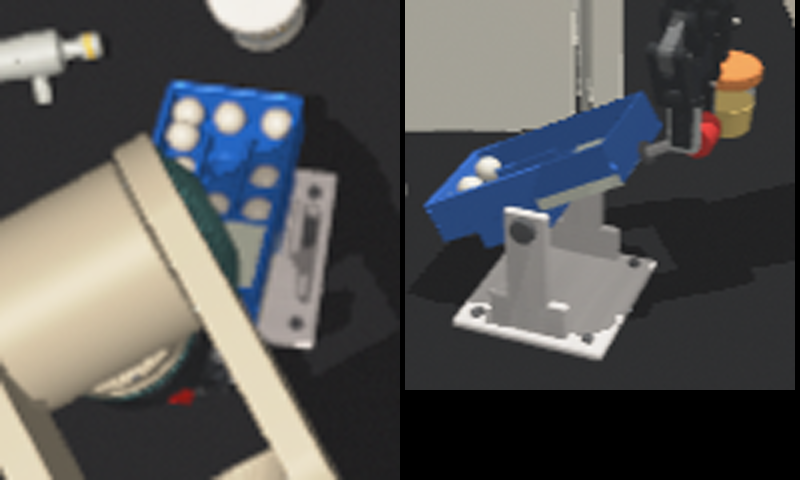

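All channel balls are now across; the run-out holds four, at (188,110), (182,135), (230,118) and (277,122). Pocket 4 was overrun, so its ball sits just beyond it. Lowering slowly through level should let it roll back in.

Emit:
jog_arm(series=[[[-0.2, 0, 0.6], 0, 0], [[-0.45, 0, 1.2], 0, 0], [[-0.75, 0, 1.8], 0, 0], [[-1.05, 0, 2.4], 0, 0], [[-1.3, 0, 3.1], 0, 0], [[-1.55, 0, 3.8], 0, 0], [[-1.7, 0, 4.4], 0, 0], [[-1.8, 0, 5.0], 0, 0], [[-1.85, 0, 5.6], 0, 0], [[-1.88, 0, 6.1], 0, 0]])

```text
clock: 14.45
tool_pos: [0.462, 0.3032, 0.0976]
tcp_rot: [3.132, -0.245, -0.004]
wrist_force: [-15.5, -2.7, 10.2]
finger_gap: 0.306
```

Emit:
jog_arm(series=[[[-0.02, 0, 0.3], 0, 0], [[-0.04, 0, 0.6], 0, 0], [[-0.06, 0, 0.9], 0, 0], [[-0.06, 0, 1.2], 0, 0], [[-0.05, 0, 1.5], 0, 0], [[-0.03, 0, 1.8], 0, 0], [[0, 0, 2.1], 0, 0], [[0.03, 0, 2.4], 0, 0], [[0.06, 0, 2.7], 0, 0], [[0.1, 0, 3.0], 0, 0]])

```text
clock: 15.28
tool_pos: [0.4629, 0.303, 0.0668]
tcp_rot: [3.131, -0.245, -0.005]
wrist_force: [-13.3, -2.0, 6.0]
finger_gap: 0.307
```

Emit:
jog_arm(series=[[[0.02, 0, 0.2], 0, 0], [[0.04, 0, 0.4], 0, 0], [[0.04, 0, 0.4], 0, 0], [[0.04, 0, 0.4], 0, 0], [[0.04, 0, 0.4], 0, 0], [[0.04, 0, 0.4], 0, 0]])

```text
clock: 15.78
tool_pos: [0.4635, 0.3029, 0.0624]
tcp_rot: [3.131, -0.245, -0.004]
wrist_force: [-11.6, -0.0, 2.2]
finger_gap: 0.301
```

```bash
python3 num.py .2
```

```text
15.8833 [0.4635 0.3029 0.0624] [-11.2  -0.5   2.1]
pocket 0 [224. 203.] [133.  145.  153.5] BALL
pocket 1 [214. 202.] [197.  215.  223.5] BALL
pocket 2 [203. 201.] [197.  209.5 219. ] BALL
pocket 3 [225. 193.] [195.5 214.5 222.5] BALL
pocket 4 [215. 192.] [199. 217. 226.] BALL
pocket 5 [204. 190.] [174.  170.  179.5] BALL
```

All six pockets read as filled. Now all the way down to the lower stop.

Emit:
jog_arm(series=[[[0.03, 0, 0.4], 0, 0], [[0.08, 0, 0.8], 0, 0], [[0.14, 0, 1.2], 0, 0], [[0.22, 0, 1.6], 0, 0], [[0.32, 0, 2.0], 0, 0], [[0.42, 0, 2.4], 0, 0], [[0.52, 0, 2.8], 0, 0], [[0.62, 0, 3.2], 0, 0], [[0.7, 0, 3.5], 0, 0], [[0.7, 0, 3.5], 0, 0]])

```text
clock: 16.72
tool_pos: [0.4702, 0.3022, 0.034]
tcp_rot: [3.131, -0.245, -0.006]
wrist_force: [-37.1, -12.4, 49.7]
finger_gap: 0.309
```

Emit:
jog_arm(series=[[[0, 0, 0.2], 0, 0], [[0, 0, 0.2], 0, 0], [[0, 0, 0.2], 0, 0], [[0, 0, 0.2], 0, 0], [[0, 0, 0.2], 0, 0], [[0, 0, 0.2], 0, 0], [[0, 0, 0.2], 0, 0], [[0, 0, 0.2], 0, 0]])

```text
clock: 17.38
tool_pos: [0.4703, 0.3022, 0.0338]
tcp_rot: [3.131, -0.245, -0.004]
wrist_force: [-42.9, -16.3, 59.0]
finger_gap: 0.314
```

```bash
python3 num.py 0; python3 look.py l7
```

```text
17.4833 [0.4703 0.3022 0.0338] [-42.3 -16.8  59.5]
pocket 0 [224. 204.] [133.  145.5 154.5] BALL
pocket 1 [213. 203.] [200.5 217.  225. ] BALL
pocket 2 [203. 201.] [197. 213. 222.] BALL
pocket 3 [225. 194.] [204. 221. 229.] BALL
pocket 4 [214. 192.] [197.5 216.5 225. ] BALL
pocket 5 [204. 191.] [199. 216. 225.] BALL
17.5833 [0.4703 0.3022 0.0338] [-41.9 -16.8  59.5] 0.303764617800788
grasp - knob(rest) in tool axes cm [-0.13  0.35 -2.09]
```

View pics/l7.png

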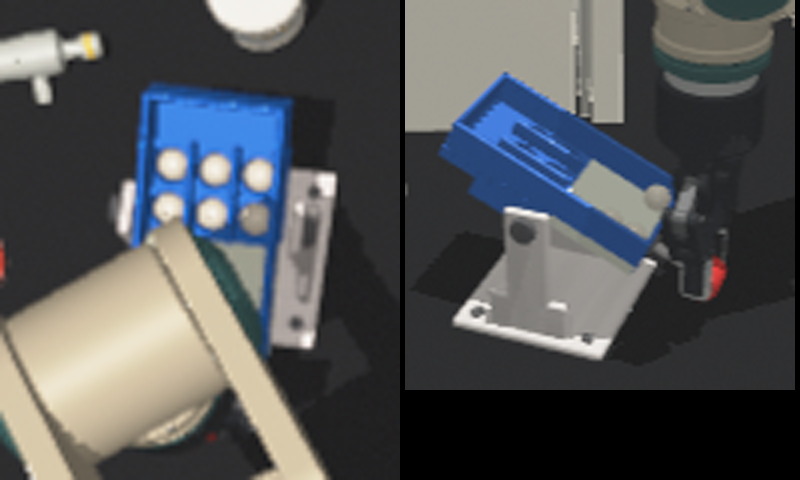

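Six pockets are filled, the run-out is clear, and a spare shows in the channel (655,195). I'm pressing too hard on the stop, so I'll relax the strain, then open and check.

Emit:
jog_arm(series=[[[-0.1, 0.05, -0.15], 0, 0], [[-0.25, 0.1, -0.3], 0, 0], [[-0.4, 0.2, -0.45], 0, 0], [[-0.55, 0.25, -0.6], 0, 0], [[-0.55, 0.25, -0.6], 0, 0]])

```text
clock: 18.0
tool_pos: [0.4698, 0.3019, 0.0351]
tcp_rot: [-3.126, 0.246, -0.017]
wrist_force: [7.4, 5.9, 4.3]
finger_gap: 0.307
```

Strain is now small, so I'll open and lift clear gently.

Emit:
jog_arm(series=[[[0.1, -0.1, 0], 0, 0.33], [[0.1, -0.1, 0], 0, 0.4], [[0.1, -0.1, 0], 0, 0.5], [[0.1, -0.1, 0], 0, 0.6], [[0.1, -0.1, 0], 0, 0.7], [[0.1, -0.1, 0], 0, 0.7], [[0.1, -0.1, 0], 0, 0.7]])

```text
clock: 18.58
tool_pos: [0.4671, 0.3007, 0.0301]
tcp_rot: [3.132, -0.247, -0.0]
wrist_force: [-0.1, -0.3, -0.3]
finger_gap: 0.699
```

Emit:
jog_arm(series=[[[0, 0, -1], 0, 0.7], [[0, 0, -3], 0, 0.7], [[-0.5, 0, -6], 0, 0.7], [[-2, 0, -9], 0, 0.7], [[-5, 4, -13], 0, 0.7], [[-8, 8, -16], 0, 0.7], [[-9, 12, -17], 0, 0.7], [[-9, 16, -17], 0, 0.7], [[-9, 20, -17], 0, 0.7], [[-9, 24, -17], 0, 0.7]])

```text
clock: 19.42
tool_pos: [0.3453, 0.1045, 0.2009]
tcp_rot: [-3.131, 0.244, -0.005]
wrist_force: [1.1, -0.3, 0.7]
finger_gap: 0.698
```

Emit:
jog_arm(series=[[[0, 3, 0], 0, 0.7], [[0, 3, 0], 0, 0.7], [[0, 3, 0], 0, 0.7]])

```text
clock: 19.67
tool_pos: [0.3416, 0.075, 0.2001]
tcp_rot: [-3.131, 0.252, -0.003]
wrist_force: [-0.3, -0.0, -0.7]
finger_gap: 0.703
```

```bash
python3 num.py 0; python3 look.py l8
```

```text
19.7667 [0.3416 0.0764 0.1996] [-0.5 -0.   1. ]
pocket 0 [224. 204.] [210.  225.5 233. ] BALL
pocket 1 [213. 203.] [208.5 221.5 230. ] BALL
pocket 2 [203. 201.] [206. 222. 230.] BALL
pocket 3 [225. 194.] [212. 226. 234.] BALL
pocket 4 [214. 192.] [205.5 221.5 230. ] BALL
pocket 5 [204. 191.] [207.5 222.5 230.5] BALL
19.8667 [0.3416 0.0768 0.1992] [-0.4 -0.6  0.5] 0.6982894742363521
grasp - knob(rest) in tool axes cm [  9.11 -23.92  14.45]
```

View pics/l8.png

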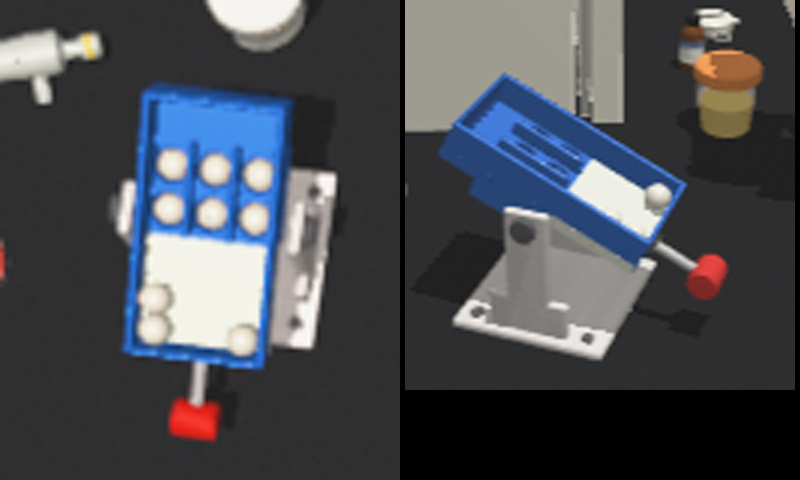

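All six pockets hold a ball, and the three spares are in the channel at (155,297), (153,328) and (242,340). The board is down and the gripper is clear.

```bash
python3 -c "
from workcell import robot
print(robot.sign_off())"
```

```text
the job is handed in; nothing more can be done
None
```

The counting board is filled: all six pockets hold a ball, and the three spares are back in the white channel at the knob end. The knob is released, the board looks to be back on its lower stop, and the arm was well clear when I handed in at about 20 s. `sign_off` gave no verdict.

**Last checks:** After release, the pixel check and the final picture agree: six pockets filled, three spares in the channel, nothing in the run-out. The cup, bottle and tally counter look in place, but I did not compare every bystander with its starting position.

**What went wrong on the way:**
- **First grasp missed:** the jaws closed just above the knob. In the side camera the fingertips stood about 30 mm higher than the reported tool position. Going about 24 mm deeper gave a firm grip; I did not find the cause of the disagreement.
- **First tip:** two balls wedged in the channel and the middle far pocket stayed empty. I rocked the board once more, and a ball rolled past that pocket, then most likely dropped in as I lowered the board slowly through level.
- **Pressing at the lower stop:** I overpressed there, with up to about 60 N on one axis (75 N in all). That is under the 120 N wrist limit, and I eased it off before letting go. The force went through the fingers on the knob, and I saw no sign of the gripper's body touching anything.

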